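# Swing the chopstick case home on the shelf unit

### The arm

A 7-joint arm with a two-finger parallel gripper is mounted at the origin on the work surface. World frame = base frame: x ahead of the robot, y to its left, z up, the work surface at z = 0. Lengths are in m, angles in rad, forces in N, time in s.
With the tool pointing down it reaches from about 0.4 to 0.925 m from the base axis. Payload 5.6 kg.
Tool frame: the origin (TCP) lies on the mounting face of the last link; the fingertips stand 173 mm ahead of it and the grasp point (between the pads) lies manip.tcp_to_grasp ahead of it (manip.tcp_to_grasp is the distance from the TCP to the grasp point, in m); z points along the fingers, y is the direction in which the jaws open and shut (so a half turn about z gives the same grasp; the last joint's range is limited). The gripper opens to 85 mm and grips with 20 to 120 N. Pads are 22 mm wide; open, the fingers measure 114 mm over their backs; the gripper's body (76 mm by 85 mm) begins 54 mm behind the grasp point. The pads swing forward as they close: fully open they stand 13 mm farther back than shut.
Start: joints at [1.058, 0.468, -0.012, 1.603, 0.006, 1.071, -0.056], TCP at [0.294, -0.58, 0.405] pointing down, gripper open.
Joint ranges: [-2.53, 2.53], [-0.31, 2.02], [-1.57, 1.55], [0.28, 2.44], [-1.29, 4.43], [0.15, 1.84], [-2.92, 2.92]. Speed limits (rad/s): [2.57, 2.57, 3.14, 3.14, 3.14, 3.14, 3.14].

### API

Orientations are given as a rotation vector (axis times angle).
In Python, from workcell import manip gives the robot as it stands.
- The arm moves only by the shell command python3 -m jog 'ROWS' [OPENING]. ROWS is JSON, a list of rows, each an object with "offset": the shift along the tool's x, y, z in m, a list of three; "roll": the turn about the tool's z in rad. A call has 1 to 5 rows; each row shifts and turns the commanded pose from where the row before left it, along the tool's axes as they then stand; what a row does not reach is not made up. A row lasts 1/10 s, in which the tool goes at most 50 mm and 8.59 degrees, less where a joint would pass 70% of its speed; a pose out of reach is approached as far as the arm can. A call is refused whole if a number of a shift passes 0.05 or a number of a turn 0.15, either way. A call with a gripper value outside its range is refused whole. OPENING is the opening, from 0 (shut) to 1 (fully open), set as the call begins (- or left out, the last holds). The fingers move at their own pace and stop on an object; the grip force is fixed at half the most. Time passes only in rows, so rows that do not move let the fingers close. It gives the time, the measured TCP pose, the force and the opening at its end, in the units of the state.
- manip.sense(): the state, without advancing time (a new reading comes with each control period).
- manip.capture(name): name is "scene" or "top" or "wrist"; returns the picture (480x640x3 uint8, red, green, blue); there is no depth.
- manip.get_calibration(name): a dict with "fx", "fy", "cx", "cy" (pixels), "R" (3x3) and "t" (3): a world point X has camera coordinates R X + t. Camera axes: x right, y down, z forward; pixel columns grow to the right and rows downward; lengths in m; the calibration is good to about 2 mm. A picture is of the moment at which its call begins: read the wrist's pose just before it. get_calibration takes no time and is no camera call; for the wrist camera it gives the pose at the moment of the call.
- manip.close_job(): hands the job in, once; it reports no verdict.
The state is a dict: "time": time; "q": joint angles; "qvel": joint speeds; "joint_efforts": joint torques, N m; "tool_pos": TCP position; "orientation": TCP orientation; "force": force on the tool from outside, world axes, zero at the start; "moment": the same for the moment, N m; "width": finger opening in m.
Only numpy, scipy, OpenCV 4.12 (cv2) and the standard library are available. Lean on these libraries where they do the work, as an engineer would, in place of code of your own. Each camera call takes 0.05 s, during which the arm holds its last target. There are 200 camera calls.

### The job

The long chopstick case has been shoved end-on onto the upper deck of the shelf unit and sticks out of the open front. It is longer than the gap between the two front posts, so push one end over and then the other to angle it in past the posts, until it lies behind both of them, flat along the back rim. Only push it with the fingers: do not pinch it between them, lift it, or disturb the jar, the steamer base or the pot grip.

Things in the scene. Friction and masses are not known exactly. Their poses are not given: they have to be found in the camera images.
- unit: Low grey plastic shelf unit, fixed; 330 mm wide (its y), 245 mm deep (its x), two decks on four posts, bamboo tiers on the lower deck, nothing above the upper one. Origin on the worktop, mid-width; x axis points from the open front to the back (within 12 degrees of world +y, so the front faces the robot's right), z up. Upper deck: flat, top at z = 150 mm, front edge without lip at x = -100 mm.
- post_a (a point): Foot of one front post, on its axis at upper-deck height; in the unit's frame x = -80, y = +143, z = 150 mm. Round vertical post 36 mm in diameter (39 mm at its cap ring), rising 55 mm above the deck. The clear gap between the two front posts is 250 mm.
- post_b (a point): The same for the other front post, in the unit's frame x = -80, y = -143, z = 150 mm.
- back_rim (a point): Middle of the back rim's inner face at deck height; in the unit's frame x = +100, y = 0, z = 150 mm. The straight rim runs along the unit's y, 30 mm high, 8 mm thick. Like side rims join it to the front posts; their inner faces are at y = -153 and +153 mm. The two rear posts (55 mm above the deck) stand behind the back rim, centred at x = 126, y = -143 and +143 mm.
- case: Closed bamboo chopstick case, rigid box 260 mm long (its x), 50 mm wide (its y), 35 mm high, 0.2 to 0.42 kg, loose. Lies flat on the upper deck, starting with its long axis within 30 degrees of the unit's x, one end inside, the other jutting 55 to 105 mm past the front edge. Sliding friction a few newtons. Origin at the centre of its underside. Either end may go to either side.
- jar: Glass storage jar with swing-top clasp lid, 96 mm in diameter, 148 mm high, loose on the worktop; origin at the centre of its foot. Bystander.
- steamer_base: Aluminium steamer base (open pot with two side loops), 204 mm in diameter, 252 mm over the loops (its y), 80 mm high, loose on the worktop; origin at the centre of its foot. Bystander.
- pot_grip: Red moulded silicone pot holder grip, about 110 x 80 x 40 mm, loose on the worktop; origin under its middle. Bystander.

How it is judged:
At the end, for the whole second after the job is handed in: The case lies at rest flat on the upper deck behind both front posts, its long side within about 9 mm of the back rim and parallel to it within 0.06 rad (3.4 degrees) (x of case in the frame of unit between 0.066 and 0.08 m and y of case in the frame of unit between -0.03 and 0.03 m and angle between the x axis of case and the y axis of unit, either way round below 0.06 rad and z of case in the frame of unit between 0.146 and 0.154 m and angle between case's own z axis and vertical below 0.05 rad and linear speed of case below 0.01 m/s and angular speed of case below 0.05 rad/s); the robot touches nothing.
It fails at once if the case is lifted off the deck by more than 12 mm or falls off it (z of case in the frame of unit above 0.162 m or z of case in the frame of unit below 0.14 m).
It fails at once if the case is tipped by more than 0.2 rad (angle between case's own z axis and vertical above 0.2 rad).
It fails at once if the case is pinched between the fingers (both long sides pressed at once) (contact force between the fingers and case_c1 above 1 N and contact force between the fingers and case_c2 above 1 N).
It fails at once if the jar, the steamer base or the pot grip is moved by more than 15 mm, or the jar tipped (distance of any of jar, steamer_base, pot_grip from where it was at the start of the episode above 0.015 m or angle between jar's own z axis and vertical above 0.2 rad).
It also fails if it takes over 72 s, if anything falls off the work surface, if the arm or the gripper's body presses on something with over 40 N, if the wrist force passes 120 N, or if a joint passes its speed limit or range.

## Working session

There is one attempt and no reset: what is moved stays moved. The work goes in short steps, Python scripts to look and compute and a shell command to move; the robot and the scene stay as the last step left them, time stands still between calls to the robot, and variables do not carry over. Pictures are saved under pics/ and viewed, about 8 in all and at most 12, crops included, and the job is handed in when it is done.

```bash
mkdir -p pics; ls; python3 - <<'E'
from workcell import manip
import cv2
s=manip.sense()
print(s['time'],s['tool_pos'],s['orientation'],s['force'],s['width'],manip.tcp_to_grasp)
for n in("scene","top"):
    cv2.imwrite(f"pics/{n}0.png",manip.capture(n)[:,:,::-1])
    c=manip.get_calibration(n);print(n,c)
E
```

```text
pics
0.0 [ 0.29409587 -0.57935996  0.40370399] [-3.05361592e+00 -7.30695911e-01  8.69125439e-04] [-0.09507626  0.57615938 -0.2191495 ] 0.08539374573116988 0.1547
scene {'fx': 512.5299870922079, 'fy': 512.5299870922079, 'cx': 318.75006653207595, 'cy': 239.57677034122517, 'R': array([[-0.07911449,  0.9968304 ,  0.00836936],
       [ 0.73853538,  0.06424956, -0.6711464 ],
       [-0.66955686, -0.04691633, -0.74127759]]), 't': array([ 0.06504407, -0.32256357,  1.85495149])}
top {'fx': 576.7448134214462, 'fy': 576.7448134214462, 'cx': 330.6272982350309, 'cy': 230.53191095488904, 'R': array([[-0.01037071, -0.99987607, -0.0118442 ],
       [-0.99356312,  0.01164001, -0.11268024],
       [ 0.11280415,  0.01059939, -0.99356071]]), 't': array([-0.02897053,  0.54823023,  1.78616224])}
```

View pics/scene0.png

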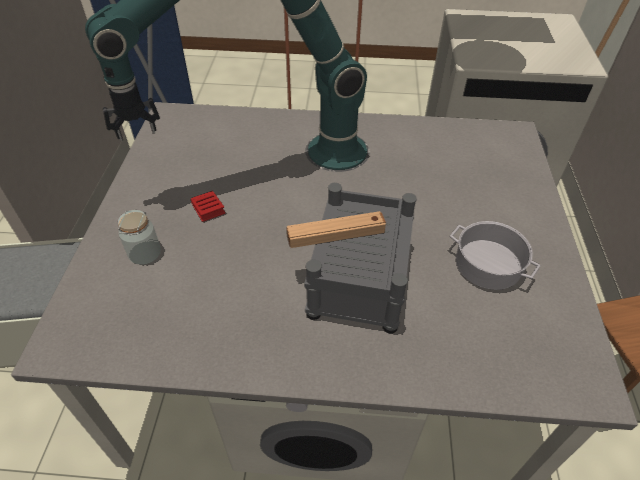

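View pics/top0.png

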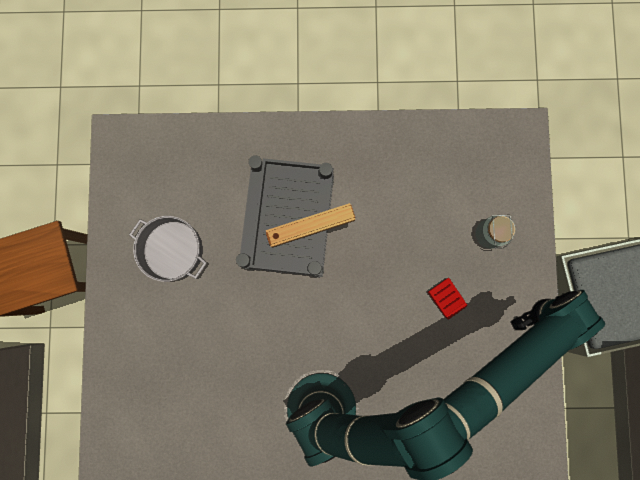

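The top view shows the unit at about (288,217) px with post caps at (255,163), (326,171), (315,269) and (243,261). The case runs from (268,237) to (354,212), jutting out to the right (-y). The jar is at (497,230), the grip at (447,297) and the steamer at (168,248). Next I measure the posts and the case.

```bash
cat > h.py <<'E'
from workcell import manip
import cv2, numpy as np
def ray(c,p,z):
    d=c['R'].T@np.array([(p[0]-c['cx'])/c['fx'],(p[1]-c['cy'])/c['fy'],1.]); o=-c['R'].T@c['t']
    return (o+d*(z-o[2])/d[2])[:2]
def proj(c,X):
    v=c['R']@np.array(X)+c['t']; return np.array([c['fx']*v[0]/v[2]+c['cx'],c['fy']*v[1]/v[2]+c['cy']])
def case_mask(im):
    h=cv2.cvtColor(im,cv2.COLOR_RGB2HSV)
    m=cv2.inRange(h,(8,70,120),(25,255,255))
    m=cv2.morphologyEx(m,cv2.MORPH_CLOSE,np.ones((5,5)))
    return m
def case_top(im,box=(235,155,380,290)):
    c=manip.get_calibration("top"); m=case_mask(im); k=np.zeros_like(m)
    x0,y0,x1,y1=box; k[y0:y1,x0:x1]=m[y0:y1,x0:x1]
    ct=max(cv2.findContours(k,cv2.RETR_EXTERNAL,cv2.CHAIN_APPROX_NONE)[0],key=cv2.contourArea)[:,0]
    w=np.array([ray(c,p,.185) for p in ct],np.float32)
    (cx,cy),(a,b),_=r=cv2.minAreaRect(w)
    bp=cv2.boxPoints(r); e=[bp[1]-bp[0],bp[2]-bp[1]]; e=max(e,key=np.linalg.norm)
    return np.array([cx,cy]),max(a,b),min(a,b),e/np.linalg.norm(e)
E
python3 - <<'E'
from h import *
im=cv2.imread('pics/top0.png'); c=manip.get_calibration("top")
print(case_top(im[:,:,::-1]))
g=cv2.resize(im[150:285,230:365],None,fx=6,fy=6,interpolation=cv2.INTER_CUBIC)
cv2.imwrite('pics/top0z.png',g[:,:800][:600] if 0 else cv2.resize(im[148:283,228:363],(594,594),interpolation=cv2.INTER_CUBIC))
gray=cv2.cvtColor(g,cv2.COLOR_BGR2GRAY)
px=6*577/1.65*.0195
hc=cv2.HoughCircles(gray,cv2.HOUGH_GRADIENT,1,200,param1=80,param2=12,minRadius=int(px*.85),maxRadius=int(px*1.2))
for u,v,r in hc[0][:8]:
    p=np.array([230+(u-2.5)/6,150+(v-2.5)/6]); print(p,r/px,ray(c,p,.205))
E
```

```text
(array([0.5489465 , 0.02216476]), 0.25931522250175476, 0.05161921679973602, array([ 0.30065736, -0.9537322 ], dtype=float32))
[242.33333 259.66666] 0.91410035 [0.44790114 0.21432806]
[254.5 161. ] 0.9678709 [0.73293812 0.18106856]
[325.66666 172.5    ] 0.8676621 [ 0.69643813 -0.02433961]
[304. 227.] 1.1829534 [0.5391197  0.03890234]
[314.33334 267.     ] 0.96053857 [0.42488591 0.01026105]
```

View pics/top0z.png

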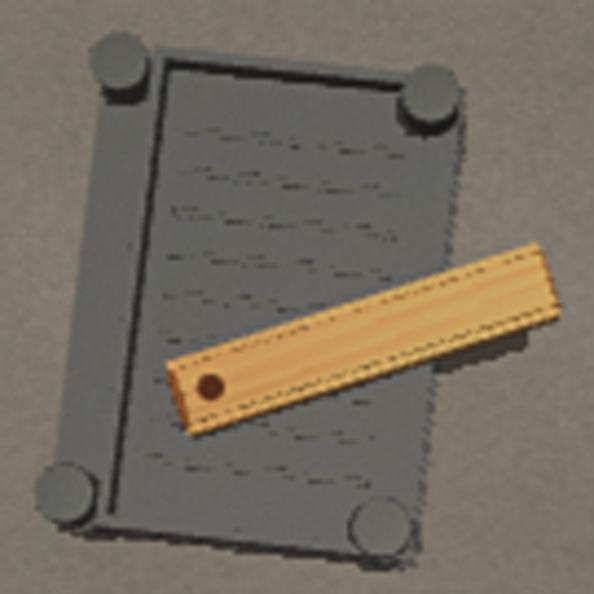

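The zoom (4.4x, origin at 228,148) shows cap centres at (120,61), (430,94), (380,529) and (66,491). The case's inner end is at (178,400) and its outer end at (550,282). Next I fit the unit frame.

```bash
cat >> h.py <<'E'
def fit(P,L):
    cp,cl=P.mean(0),L.mean(0); H=(L-cl).T@(P-cp); th=np.arctan2(H[0,1]-H[1,0],H[0,0]+H[1,1])
    R=np.array([[np.cos(th),-np.sin(th)],[np.sin(th),np.cos(th)]]); return R,cp-R@cl,th
E
python3 - <<'E'
from h import *
c=manip.get_calibration("top")
# unit frame: x->world +y approx, y-> world -x
L=np.array([[.126,-.143],[-.08,-.143],[-.08,.143],[.126,.143]])
u=np.array([[120,61],[430,94],[380,529],[66,491]])/4.4+[228,148]-.4
P=np.array([ray(c,p,.205) for p in u]); print(P)
R,t,th=fit(P,L); print('unit',t,np.degrees(th)); print('res mm',1e3*(L@R.T+t-P))
cc,a,b,e=case_top(cv2.imread('pics/top0.png')[:,:,::-1])
print('case in unit',R.T@(cc-t),'axis',R.T@e)
cs=manip.get_calibration("scene")
for l in L: print(l,proj(cs,[*(R@l+t),.205]))
for s in (-1,1):
  for q in(-1,1):
    k=cc+s*.13*e+q*.025*np.array([-e[1],e[0]]); print(k,R.T@(k-t),proj(cs,[*k,.185]))
E
```

```text
[[ 0.73155643  0.17998343]
 [ 0.70682458 -0.02345905]
 [ 0.42256077  0.01132327]
 [ 0.44924287  0.21357987]]
unit [0.5747441  0.07252821] 83.00233196159918
res mm [[ 0.47292648  0.18467311]
 [ 0.10800858 -0.83837012]
 [ 0.50220237 -0.77761709]
 [-1.08313744  1.43131409]]
case in unit [-0.05313119  0.01946971] axis [-0.90999918 -0.41460999]
[ 0.126 -0.143] [398.94137961 278.75126963]
[-0.08  -0.143] [313.17450929 264.72236385]
[-0.08   0.143] [334.56824568 186.48161716]
[0.126 0.143] [409.13742849 197.12980523]
[0.48601774 0.13863351] [0.05480345 0.09611898] [380.264062   210.40648181]
[0.53370435 0.15366637] [0.07553395 0.05061902] [385.99408375 223.4072994 ]
[ 0.56418865 -0.10933685] [-0.18179632 -0.01167961] [285.58948913 225.44998415]
[ 0.61187526 -0.09430398] [-0.16106582 -0.05717957] [289.14331044 239.22802205]
```

Unit fit: origin (0.575, 0.073), x axis at 83.0°, residuals ≤1.5 mm. The case centre is at unit (-0.053, 0.019), with its inner end leaning to +y (φ≈24.5°). Plan: turn the tool to the unit axes (x = unit x, y = unit −y), push the inner end towards post_a's side, then push the outer end in.

```bash
cat >> h.py <<'E'
TH=np.radians(83.0); T=np.array([.57474,.07253]); RU=np.array([[np.cos(TH),-np.sin(TH)],[np.sin(TH),np.cos(TH)]])
def st():
    s=manip.sense(); p=s['tool_pos']; from scipy.spatial.transform import Rotation as Ro
    x=Ro.from_rotvec(s['orientation']).as_matrix()
    print('t %.2f tool unit xy'%s['time'],np.round(RU.T@(p[:2]-T),4),'tip z %.4f'%(p[2]-.173),'xdir %.2f'%np.degrees(np.arctan2(x[1,0],x[0,0])),'tilt',np.round(x[:2,2],4),'F unit',np.round(RU.T@s['force'][:2],1),round(s['force'][2],1),'w',round(s['width'],4))
def cs(name):
    im=manip.capture("top"); cv2.imwrite(f'pics/{name}.png',im[:,:,::-1])
    c,a,b,e=case_top(im); k=RU.T@(c-T); e=RU.T@e; e=e if e[1]>0 else -e
    print('case unit',k.round(4),'LxW',round(a,3),round(b,3),'angle from unit y deg %.1f'%np.degrees(np.arctan2(e[0],e[1])),'ends',(k+.13*e).round(3),(k-.13*e).round(3))
E
python3 -m jog '[{"offset":[0,0,-0.01],"roll":-0.14},{"offset":[0,0,-0.01],"roll":-0.14},{"offset":[0,0,0],"roll":-0.14},{"offset":[0,0,0],"roll":-0.14},{"offset":[0,0,0],"roll":-0.14}]' 0
python3 -m jog '[{"offset":[0,0,0],"roll":-0.14},{"offset":[0,0,0],"roll":-0.139},{"offset":[0.02,0.005,0],"roll":0},{"offset":[0.04,0.01,0],"roll":0},{"offset":[0.045,0.012,0],"roll":0}]'
python3 -c "from h import *;st()"
```

```text
time: 0.6
tool_pos: [0.2941, -0.5795, 0.4242]
orientation: [-2.614, -1.742, 0.0]
force: [-1.1, -0.2, -0.5]
width: 0.0123
time: 1.1
tool_pos: [0.3331, -0.4784, 0.4238]
orientation: [-2.355, -2.077, 0.0]
force: [0.7, -0.5, 0.3]
width: 0.0002
t 1.10 tool unit xy [-0.5763  0.1727] tip z 0.2508 xdir 82.82 tilt [-0.0007  0.0007] F unit [-0.4 -0.8] 0.3 w 0.0002
```

```bash

python3 -m jog '[{"offset":[0.044,0.012,0],"roll":0},{"offset":[0.044,0.012,0],"roll":0},{"offset":[0.044,0.012,0],"roll":0},{"offset":[0.044,0.012,0],"roll":0},{"offset":[0.044,0.012,0],"roll":0}]'
python3 -m jog '[{"offset":[0.044,0.012,0],"roll":0},{"offset":[0.044,0.012,0],"roll":0},{"offset":[0.044,0.012,0],"roll":0},{"offset":[0.044,0.012,0],"roll":0},{"offset":[0.044,0.012,0],"roll":0}]'
python3 -m jog '[{"offset":[0.044,0.012,0],"roll":0},{"offset":[0.044,0.012,0],"roll":0},{"offset":[0.044,0.012,0],"roll":0},{"offset":[0.04,0.012,0],"roll":0},{"offset":[0.02,0.005,0],"roll":0}]'
python3 -c "from h import *;st()"
```

```text
time: 1.6
tool_pos: [0.4204, -0.2658, 0.4245]
orientation: [-2.353, -2.081, 0.0]
force: [0.7, -0.1, 0.2]
width: 0.0001
time: 2.1
tool_pos: [0.5067, -0.0549, 0.4245]
orientation: [2.353, 2.081, -0.001]
force: [2.0, -0.6, -0.5]
width: 0.0003
time: 2.6
tool_pos: [0.5828, 0.1316, 0.4243]
orientation: [-2.347, -2.085, -0.002]
force: [-0.9, -1.3, -0.0]
width: -0.0001
t 2.60 tool unit xy [ 0.0596 -0.0008] tip z 0.2513 xdir 83.25 tilt [-0.0004  0.0022] F unit [-1.4  0.7] -0.0 w -0.0001
```

```bash

python3 -m jog '[{"offset":[0.001,0,0.03],"roll":0},{"offset":[0,0,0.03],"roll":0},{"offset":[0,0,0.02],"roll":0},{"offset":[0,0,0.01],"roll":0},{"offset":[0,0,0],"roll":0}]'
python3 -c "from h import *;st()"
python3 -m jog '[{"offset":[0,-0.01,0],"roll":0},{"offset":[0,-0.01,0],"roll":0},{"offset":[0,-0.01,0],"roll":0},{"offset":[0,-0.01,0],"roll":0},{"offset":[0,-0.01,0],"roll":0}]'
python3 -c "from h import *;st();cs('a1')"
```

```text
time: 3.1
tool_pos: [0.5822, 0.1283, 0.3332]
orientation: [-2.352, -2.081, 0.004]
force: [0.5, -1.3, 0.9]
width: 0.0
t 3.10 tool unit xy [ 0.0563 -0.0006] tip z 0.1602 xdir 83.00 tilt [-0.003  -0.0005] F unit [-1.3 -0.7] 0.9 w 0.0
time: 3.6
tool_pos: [0.532, 0.1348, 0.3352]
orientation: [2.352, 2.081, 0.001]
force: [0.4, 0.7, 0.3]
width: 0.0001
t 3.60 tool unit xy [0.0566 0.05  ] tip z 0.1622 xdir 83.02 tilt [ 0.001  -0.0001] F unit [ 0.7 -0.3] 0.3 w 0.0001
case unit [-0.0778  0.0055] LxW 0.196 0.051 angle from unit y deg 55.2 ends [0.029 0.08 ] [-0.185 -0.069]
```

```bash

python3 -m jog '[{"offset":[0,-0.008,0],"roll":0},{"offset":[0,-0.008,0],"roll":0},{"offset":[0,-0.006,0],"roll":0},{"offset":[0,0,0],"roll":0},{"offset":[0,0.02,0],"roll":0}]'
python3 -m jog '[{"offset":[0,0,-0.04],"roll":0},{"offset":[0,0.02,-0.04],"roll":0},{"offset":[0,0.05,0],"roll":0},{"offset":[0,0.05,0],"roll":0},{"offset":[0,0.05,0],"roll":0}]'
python3 -c "from h import *;st();cs('a2')"
```

```text
time: 4.15
tool_pos: [0.5295, 0.1356, 0.3347]
orientation: [-2.35, -2.084, 0.003]
force: [0.6, 0.2, 0.1]
width: -0.0
time: 4.65
tool_pos: [0.7016, 0.1134, 0.4152]
orientation: [2.353, 2.08, 0.001]
force: [0.3, 0.7, 0.1]
width: -0.0002
t 4.65 tool unit xy [ 0.056 -0.121] tip z 0.2422 xdir 82.96 tilt [ 0.0011 -0.0006] F unit [ 0.8 -0.2] 0.1 w -0.0002
case unit [-0.1127 -0.0294] LxW 0.092 0.052 angle from unit y deg 47.4 ends [-0.017  0.059] [-0.208 -0.117]
```

View pics/a2.png

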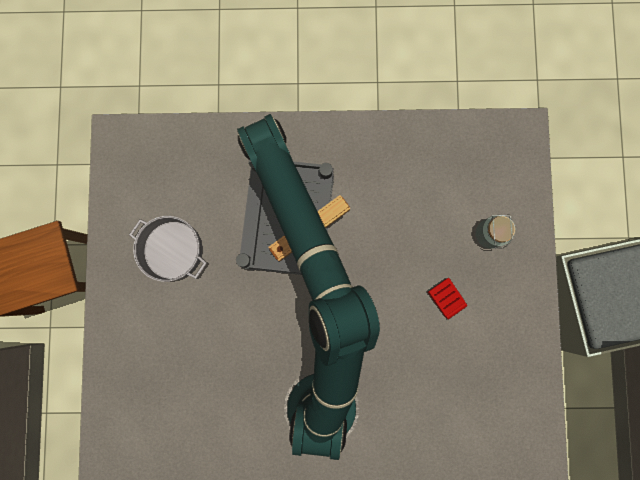

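The top view shows the case still on the deck. Its ends are at (280,250) and (340,208) px, with the forearm hiding the middle. It stands at 47°, with its inner end near (0.045, 0.115). Next I push the outer end face along the case axis for about 28 mm.

```bash
python3 - <<'E'
s=open('h.py').read()
s=s.replace("ct=max(cv2.findContours(k,cv2.RETR_EXTERNAL,cv2.CHAIN_APPROX_NONE)[0],key=cv2.contourArea)[:,0]","ct=np.vstack([q for q in cv2.findContours(k,cv2.RETR_EXTERNAL,cv2.CHAIN_APPROX_NONE)[0] if cv2.contourArea(q)>30])[:,0]")
open('h.py','w').write(s)
from h import *
print(case_top(cv2.imread('pics/a2.png')[:,:,::-1])[1:3])
E
python3 -m jog '[{"offset":[-0.046,-0.006,0],"roll":0},{"offset":[-0.046,-0.006,0],"roll":0},{"offset":[-0.046,-0.006,0],"roll":0},{"offset":[-0.046,-0.006,0],"roll":0},{"offset":[-0.047,-0.005,0],"roll":0}]'
python3 -m jog '[{"offset":[0,0,0.02],"roll":0},{"offset":[0,0,0.03],"roll":0},{"offset":[0,0,0.02],"roll":0},{"offset":[0,0,0.011],"roll":0},{"offset":[0,0,0],"roll":0}]'
python3 -c "from h import *;st();cs('a3')"
```

```text
(0.2594704329967499, 0.051699262112379074)
time: 5.2
tool_pos: [0.6422, -0.1133, 0.4144]
orientation: [-2.352, -2.082, 0.0]
force: [0.9, -0.5, -0.6]
width: -0.0002
time: 5.7
tool_pos: [0.6424, -0.1116, 0.3319]
orientation: [-2.351, -2.08, 0.003]
force: [-0.6, -0.3, 0.1]
width: 0.0002
t 5.70 tool unit xy [-0.1745 -0.0896] tip z 0.1589 xdir 83.01 tilt [-0.0031  0.0006] F unit [-0.4  0.6] 0.1 w 0.0002
case unit [-0.0498  0.0289] LxW 0.256 0.052 angle from unit y deg 47.3 ends [0.046 0.117] [-0.145 -0.059]
```

```bash

python3 -m jog '[{"offset":[0.01,-0.009,0],"roll":0},{"offset":[0.008,-0.0074,0],"roll":0},{"offset":[0.006,-0.0055,0],"roll":0},{"offset":[0.006,-0.0055,0],"roll":0},{"offset":[0.006,-0.0055,0],"roll":0}]'
python3 -c "from h import *;st();cs('a4')"
```

```text
time: 6.25
tool_pos: [0.6144, -0.0714, 0.3345]
orientation: [2.351, 2.081, 0.001]
force: [1.3, -1.7, 0.9]
width: -0.0001
t 6.25 tool unit xy [-0.1381 -0.0569] tip z 0.1615 xdir 83.01 tilt [ 0.0017 -0.0009] F unit [-1.5 -1.5] 0.9 w -0.0001
case unit [-0.0206  0.0554] LxW 0.224 0.052 angle from unit y deg 47.7 ends [0.075 0.143] [-0.117 -0.032]
```

```bash

python3 -m jog '[{"offset":[-0.03,0.01,0],"roll":0},{"offset":[-0.032,0.01,0],"roll":0},{"offset":[0,-0.05,0],"roll":0},{"offset":[0,-0.045,0],"roll":0},{"offset":[0.035,0,0],"roll":0}]'
python3 -c "from h import *;st();cs('a5')"
```

```text
time: 6.8
tool_pos: [0.5309, -0.0939, 0.3315]
orientation: [-2.359, -2.068, 0.014]
force: [1.1, -0.4, -0.2]
width: 0.0
t 6.80 tool unit xy [-0.1705  0.0232] tip z 0.1585 xdir 82.48 tilt [-0.0095 -0.0031] F unit [-0.3 -1.2] -0.2 w 0.0
case unit [-0.0314  0.0453] LxW 0.257 0.052 angle from unit y deg 47.5 ends [0.064 0.133] [-0.127 -0.043]
```

```bash

python3 -m jog '[{"offset":[0.013,0.009,0],"roll":0},{"offset":[0.012,0.011,0],"roll":0},{"offset":[0.011,0.012,0],"roll":0},{"offset":[0.012,0.012,0],"roll":0},{"offset":[0.012,0.011,0],"roll":0}]'
python3 -c "from h import *;st();cs('a6')"
```

```text
time: 7.35
tool_pos: [0.6004, -0.0361, 0.3334]
orientation: [-2.353, -2.081, 0.0]
force: [0.1, -0.4, 0.4]
width: -0.0002
t 7.35 tool unit xy [-0.1047 -0.0387] tip z 0.1604 xdir 82.98 tilt [-0.0001  0.    ] F unit [-0.4 -0.2] 0.4 w -0.0002
case unit [0.0078 0.0662] LxW 0.176 0.052 angle from unit y deg 32.8 ends [0.078 0.175] [-0.063 -0.043]
```

```bash

python3 -m jog '[{"offset":[0.008,0.006,0],"roll":0},{"offset":[0.01,0.006,0],"roll":0},{"offset":[0.01,0.006,0],"roll":0},{"offset":[0.01,0.005,0],"roll":0},{"offset":[0.01,0.003,0],"roll":0}]'
python3 -c "from h import *;st();cs('a7')"
```

```text
time: 7.9
tool_pos: [0.6309, 0.0086, 0.3337]
orientation: [2.353, 2.082, 0.0]
force: [0.3, -0.7, -0.7]
width: 0.0002
t 7.90 tool unit xy [-0.0566 -0.0635] tip z 0.1607 xdir 83.00 tilt [ 0.0003 -0.    ] F unit [-0.7 -0.4] -0.7 w 0.0002
case unit [0.0216 0.0596] LxW 0.181 0.052 angle from unit y deg 17.4 ends [0.06  0.184] [-0.017 -0.065]
```

View pics/a7.png

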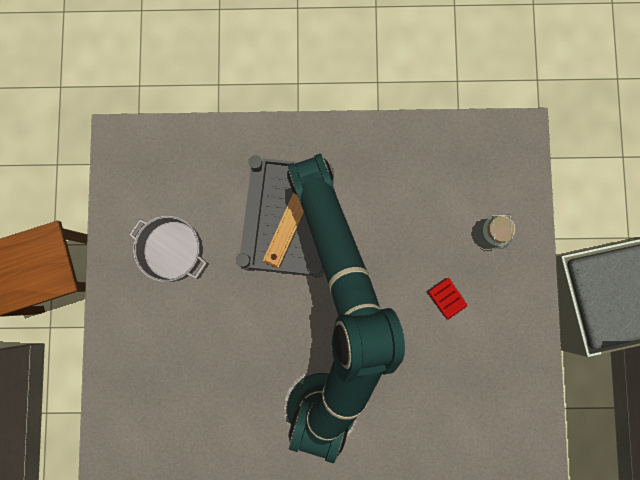

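The view shows the case running from (272,262) to (298,198) px, tilted about 17° and nearly clear behind post_b. Its inner end rests by the +y rim. I keep pushing along +x.

```bash

python3 -m jog '[{"offset":[0.008,0,0],"roll":0},{"offset":[0.009,0,0],"roll":0},{"offset":[0.009,0,0],"roll":0},{"offset":[0.008,0,0],"roll":0},{"offset":[0.002,0,0],"roll":0}]'
python3 -c "from h import *;st();cs('a8')"
```

```text
time: 8.45
tool_pos: [0.6347, 0.0452, 0.3338]
orientation: [-2.351, -2.084, -0.001]
force: [0.6, -1.2, 0.9]
width: -0.0005
t 8.45 tool unit xy [-0.0199 -0.0628] tip z 0.1608 xdir 83.11 tilt [0.0002 0.0006] F unit [-1.1 -0.7] 0.9 w -0.0005
case unit [0.0368 0.067 ] LxW 0.165 0.051 angle from unit y deg 8.4 ends [0.056 0.196] [ 0.018 -0.062]
```

```bash

python3 -m jog '[{"offset":[-0.012,0,0],"roll":0},{"offset":[0,-0.03,0],"roll":0},{"offset":[0,-0.036,0],"roll":0},{"offset":[0.008,0,0],"roll":0},{"offset":[0.008,0,0],"roll":0}]'
python3 -m jog '[{"offset":[0.008,0,0],"roll":0},{"offset":[0.008,0,0],"roll":0},{"offset":[0.008,0,0],"roll":0},{"offset":[0.006,0,0],"roll":0},{"offset":[0.004,0,0],"roll":0}]'
python3 -c "from h import *;st();cs('a9')"
```

```text
time: 9.0
tool_pos: [0.5697, 0.0546, 0.3341]
orientation: [2.354, 2.079, 0.0]
force: [0.4, -0.1, 0.7]
width: 0.0001
time: 9.5
tool_pos: [0.5741, 0.0901, 0.3335]
orientation: [-2.352, -2.083, -0.0]
force: [0.4, -1.2, 0.4]
width: 0.0
t 9.50 tool unit xy [0.0174 0.0028] tip z 0.1605 xdir 83.05 tilt [-0.      0.0001] F unit [-1.2 -0.5] 0.4 w 0.0
case unit [0.0535 0.0218] LxW 0.258 0.051 angle from unit y deg -0.9 ends [0.051 0.152] [ 0.056 -0.108]
```

```bash

python3 -m jog '[{"offset":[-0.006,0,0],"roll":0},{"offset":[0,-0.021,0],"roll":0},{"offset":[0.006,0,0],"roll":0},{"offset":[0.006,0,0],"roll":0},{"offset":[0.005,0,0],"roll":0}]'
python3 -m jog '[{"offset":[0.004,0,0],"roll":0},{"offset":[0.003,0,0],"roll":0},{"offset":[0.001,0,0],"roll":0},{"offset":[0,0,0],"roll":0}]'
python3 -c "from h import *;st();cs('a10')"
```

```text
time: 10.05
tool_pos: [0.5549, 0.1029, 0.3338]
orientation: [2.353, 2.081, 0.0]
force: [-0.6, -1.3, 0.9]
width: -0.0
time: 10.45
tool_pos: [0.5555, 0.1111, 0.3336]
orientation: [-2.352, -2.082, -0.001]
force: [-0.3, 0.2, 0.2]
width: 0.0003
t 10.45 tool unit xy [0.0359 0.0238] tip z 0.1606 xdir 83.02 tilt [0.0002 0.0005] F unit [0.2 0.3] 0.2 w 0.0003
case unit [0.0727 0.0199] LxW 0.259 0.051 angle from unit y deg -0.1 ends [0.072 0.15 ] [ 0.073 -0.11 ]
```

```bash
for i in 1 2 3; do
python3 -m jog '[{"offset":[0.001,0,0],"roll":0},{"offset":[0,0,0],"roll":0}]' | grep -E 'pos|force'; done
python3 -c "from h import *;st();cs('a11')"
```

```text
tool_pos: [0.5554, 0.1117, 0.3336]
force: [-0.5, -0.6, 0.1]
tool_pos: [0.5555, 0.1128, 0.3336]
force: [0.4, -1.6, -0.6]
tool_pos: [0.5557, 0.1139, 0.3336]
force: [-0.1, -0.9, 0.4]
t 11.10 tool unit xy [0.0387 0.024 ] tip z 0.1606 xdir 83.02 tilt [-0.0001  0.0001] F unit [-0.9  0. ] 0.4 w -0.0001
case unit [0.0755 0.0201] LxW 0.258 0.051 angle from unit y deg 0.1 ends [0.076 0.15 ] [ 0.075 -0.11 ]
```

```bash

python3 -m jog '[{"offset":[0.001,0,0],"roll":0},{"offset":[0,0,0],"roll":0}]' | grep -E 'pos|force'
python3 -m jog '[{"offset":[0.001,0,0],"roll":0},{"offset":[0,0,0],"roll":0}]' | grep -E 'pos|force'
python3 -c "from h import *;st();cs('a12')"
```

```text
tool_pos: [0.5557, 0.1142, 0.3336]
force: [-1.1, -2.8, 0.7]
tool_pos: [0.5559, 0.1145, 0.3336]
force: [-2.6, -6.0, 2.4]
t 11.55 tool unit xy [0.0393 0.0239] tip z 0.1606 xdir 82.95 tilt [-0.0013 -0.0026] F unit [-6.2  1.8] 2.4 w -0.0
case unit [0.0755 0.0201] LxW 0.258 0.051 angle from unit y deg 0.1 ends [0.076 0.15 ] [ 0.075 -0.11 ]
```

Force has risen to 6 N with the tool stalled, so the case is flush against the back rim. I retreat along −x, rise, and move clear for a final check.

```bash

python3 -m jog '[{"offset":[-0.005,0,0],"roll":0},{"offset":[-0.02,0,0],"roll":0},{"offset":[-0.02,0,-0.02],"roll":0},{"offset":[0,0,-0.04],"roll":0},{"offset":[0,0,-0.04],"roll":0}]'|grep tool
python3 -m jog '[{"offset":[-0.045,0,0],"roll":0},{"offset":[-0.05,0,0],"roll":0},{"offset":[-0.05,0,0],"roll":0},{"offset":[-0.05,0,0],"roll":0},{"offset":[-0.05,0,0],"roll":0}]'|grep tool
python3 -m jog '[{"offset":[-0.03,0,0],"roll":0},{"offset":[0,0,0],"roll":0},{"offset":[0,0,0],"roll":0}]'|grep tool
python3 - <<'E'
from h import *
st();cs('final')
c=manip.get_calibration("top");im=cv2.imread('pics/final.png')
L=np.array([[.126,-.143],[-.08,-.143],[-.08,.143],[.126,.143]])
i0=cv2.imread('pics/top0.png')
# bystander shift: colour/phase check in patches
for n,(x0,y0,x1,y1) in dict(jar=(465,205,525,260),grip=(420,270,475,325),pot=(120,205,215,290)).items():
    a=cv2.cvtColor(i0[y0:y1,x0:x1],6).astype(np.float32);b=cv2.cvtColor(im[y0:y1,x0:x1],6).astype(np.float32)
    print(n,'px shift',np.round(cv2.phaseCorrelate(a,b)[0],2))
a=cv2.resize(im[148:283,228:363],(400,400),interpolation=cv2.INTER_CUBIC)
s=cv2.cvtColor(manip.capture("scene"),4)
b=cv2.resize(s[170:330,270:430],(400,400),interpolation=cv2.INTER_CUBIC)
cv2.imwrite('pics/fin2.png',np.hstack([a,b]))
E
```

```text
tool_pos: [0.5503, 0.0707, 0.4344]
tool_pos: [0.5203, -0.1735, 0.4341]
tool_pos: [0.5171, -0.2019, 0.4336]
t 12.90 tool unit xy [-0.2794  0.0238] tip z 0.2606 xdir 82.95 tilt [0.001 0.001] F unit [ 1.1 -0. ] 0.1 w 0.0001
case unit [0.075  0.0201] LxW 0.258 0.051 angle from unit y deg -0.1 ends [0.075 0.15 ] [ 0.075 -0.11 ]
jar px shift [-0.04  0.02]
grip px shift [-0.02 -0.17]
pot px shift [ 0. -0.]
```

View pics/fin2.png

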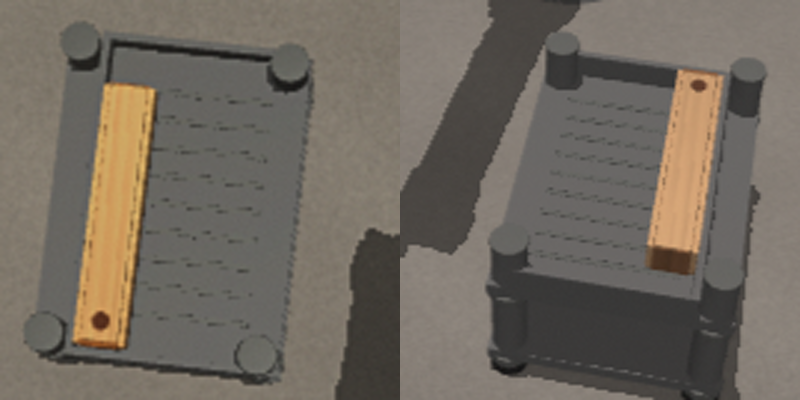

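Both views show the case flat along the back rim (left crop from (130,85) to (100,345)), behind both front posts and clear of the arm. I hand in the job.

```bash
python3 -c "
from workcell import manip
print(manip.close_job())"
```

```text
the job is handed in; nothing more can be done
None
```

The case now lies flat along the back rim, behind both front posts, and the job is handed in after about 13 s of robot time.

With the fingers shut, I made four pushes:
1. I pushed the inner end towards post_a's side.
2. I pushed the outer end face along the case's length until the inner end was beside the side rim.
3. I swung the outer end in past post_b.
4. I pressed the middle against the back rim, stopping when the force rose to about 6 N and the tool stalled.

| Last check | Measured | Allowed |
|---|---|---|
| Case x in the unit frame | 0.075 m | 0.066 to 0.080 m |
| Case y in the unit frame | +0.020 m | -0.03 to +0.03 m |
| Angle to the back rim | about 0.1° | 3.4° |
| Shift of jar, steamer base and pot grip in the top view | at most 0.2 px (under 1 mm) | 15 mm |

- **Robot:** the gripper had retreated clear of everything, and the force reading was at noise level.
- **Not measured:** I judged the case's height and flatness only by eye, from the top and scene views. Both showed it lying flat.
- **Agreement:** no check failed. Just before the force rose, the camera put the case at x = 0.0755 m, 0.5 mm beyond where the rim allows, which is within calibration error.

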